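# Close the chocolate case and hold it against the sprung stop

### The arm

A 7-joint arm with a two-finger parallel gripper is mounted at the origin on the work surface. World frame = base frame: x ahead of the robot, y to its left, z up, the work surface at z = 0. Lengths are in m, angles in rad, forces in N, time in s.
With the tool pointing down it reaches from about 0.425 to 0.875 m from the base axis. Payload 4.7 kg.
Tool frame: the origin (TCP) lies midway between the tips of the shut fingers; the grasp point (between the pads) lies 19 mm behind it; z points along the fingers, y is the line along which they close (so a half turn about z gives the same grasp; the last joint's range is limited). The gripper opens to 87 mm and grips with 3 to 60 N. Pads are 19 mm wide; open, the fingers measure 117 mm over their backs; the gripper's body (75 mm by 190 mm) begins 51 mm behind the grasp point.
Start: joints at [1.207, 0.321, -0.07, 1.45, 0.023, 1.371, -0.057], TCP at [0.24, -0.604, 0.223] pointing down, gripper open.
Joint ranges: [-2.86, 2.86], [-0.3, 2.09], [-1.38, 1.24], [0.06, 2.45], [-1.56, 4.7], [0.09, 2.05], [-2.69, 2.69]. Speed limits (rad/s): [2.57, 2.57, 3.14, 3.14, 3.14, 3.14, 3.14].

### API

Orientations are given as a rotation vector (axis times angle).
In Python, from bench import ctrl gives the robot as it stands. The module is installed in compiled form; this text tells all that it offers.
- The arm moves only by the shell command python3 -m handwheel 'ROWS' [FORCE]. ROWS is JSON, a list of rows, each a list of 7 numbers: the finger opening in m, from 0 to 0.087, then the shift along the tool's x, y, z in m, then the turn, a rotation vector about the tool's x, y, z in degrees. A call has 1 to 12 rows; each row shifts and turns the commanded pose from where the row before left it, along the tool's axes as they then stand; what a row does not reach is not made up. A row lasts 1/8 s, in which the tool goes at most 62.5 mm and 10.7 degrees, less where a joint would pass 70% of its speed; a pose out of reach is approached as far as the arm can. A call is refused whole if a number of a shift passes 0.0625 or a number of a turn 10.7, either way. A call with a gripper value outside its range is refused whole. The fingers move at their own pace and stop on an object; FORCE is the grip in N (left out, the last holds). Time passes only in rows, so rows that do not move let the fingers close. It gives the time, the measured TCP pose, the force, the opening and the grip force at its end, in the units of the state.
- ctrl.get_state(): the state, without advancing time (a new reading comes with each control period).
- ctrl.get_image(name): name is "side" or "top" or "wrist"; returns (picture, depth): 384x512x3 uint8, blue, green, red; 384x512 float32, m along the optical axis (not along the pixel's ray), 0 where there is no reading.
- ctrl.camera_info(name): a dict with "intrinsics" (3x3 intrinsics, pixels), "D" ([k1, k2, p1, p2, k3] as OpenCV has them; the pictures are not rectified), "R" (3x3) and "t" (3): a world point X has camera coordinates R X + t. Camera axes: x right, y down, z forward; pixel columns grow to the right and rows downward; lengths in m; the calibration is good to about 2 mm. A picture is of the moment at which its call begins: read the wrist's pose just before it. camera_info takes no time and is no camera call; for the wrist camera it gives the pose at the moment of the call.
- ctrl.close_job(): hands the job in; it is judged then, once.
The state is a dict: "time": time; "joint_positions": joint angles; "qd": joint speeds; "joint_torque": joint torques, N m; "position": TCP position; "tool_rot": TCP orientation; "ft_force": force on the tool from outside, world axes, zero at the start; "torque": the same for the moment, N m; "grip_width": opening from 0.0 (shut) to 1.0 (fully open); "grip_force": force on a finger pad.
Only numpy, scipy, OpenCV 4.12 (cv2) and the standard library are available. Lean on these libraries where they do the work, as an engineer would, in place of code of your own. Each camera call takes 0.05 s, during which the arm holds its last target. There are 200 camera calls.

### The job

Close the lid of the gold hinged chocolate case so that its rim sits fully on the lower half, then bring the case, without tipping it, flat on the table, square and centred with one short end against the white sprung plate of the grey stop, and press until the black pointer stands in the green field, never running the plate to the end of its travel. Finish while holding it there with the gripper, pointer steady in the green, so that I can fit the clasps with both hands: do not let go, do not touch the stop itself, and leave everything else on the table where it is.

Things in the scene. Friction and masses are not known exactly. Their poses are not given: they have to be found in the camera images.
- case: loose gold hinged chocolate case, about 0.44 kg. Lower half 58 mm (its x) by 140 mm (its y) by 28 mm high, filled to 24 mm; two small steel clasp plates on the front (-x) long side. Closed it is a plain 58 x 140 x 42 mm block, gripped across the 58 mm. Origin: centre of the underside, z up. Its +x (hinge) side starts away from the robot, turned up to 0.4 rad
- lid (a joint): hinge angle of the upper half (gold shell 58 x 140 mm, 14 mm high, 80 g): 0 shut, rim on rim; grows as it opens up and over to the case's +x side; 1.57 upright, limit 2.1, start 1.2 to 2.0. Light hinge friction (0.035 N m) just keeps the lid where it is left; about 1 N at the free edge moves it
- hinge (a point): middle of the hinge line on the case, on its +x long side at the rim of the lower half, 28 mm above the underside; the line runs along the case's y
- lid_edge (a point): middle of the lid's free long edge, 58 mm from the hinge line, half way up the lid's 14 mm depth
- stop: grey sprung stop fixed to the table. Its x is the pressing direction (into the stop), y runs along the plate; origin on the table below the middle of the plate's front face at rest. Its grey housing reaches from x = 48 to 160 mm, is 100 mm wide and 52 mm high, with a white, a green, then a red field on top
- plate (a joint): travel of the white plate into the stop, m: 0 at rest, 0.036 at its end. The spring needs 2 N to start and 0.4 N more per mm (6 N at 10 mm, 12 N at 25 mm). The pointer is in the green from 0.010 to 0.025, before that in the white, beyond it in the red
- plate_face (a point): middle of the white plate's front face, moving with the plate. Plate 80 mm wide (stop's y), 10 mm thick, from 3 to 49 mm above the table; a blue line marks its middle. The black pointer bar, fixed to the plate 65 mm behind the face, runs over the fields on the housing, its top 58 mm above the table
- bar_stack: bystander: stack of gold wrapped bars, 52 x 105 x 72 mm, origin under its centre
- gold_bar: bystander: single gold wrapped bar lying flat, 52 x 105 x 10 mm, origin under its centre
- choc_bar: bystander: bare chocolate bar lying flat, 52 x 105 x 10 mm, origin under its centre
- clip_bowl: bystander: small steel bowl, 76 mm across, 35 mm high, origin under its centre
- spray_bottle: bystander: white bottle with a blue cap, 60 mm across, 160 mm high, origin under its centre
- foil_core: bystander: upright gold roll, 44 mm across, 130 mm high, origin under its centre
- card_pack: bystander: pack of white cards, 90 x 140 x 30 mm, origin under its centre
Not all that is in view belongs to the job. Leave any purple look-alike of the case alone.

How it is judged:
By the outcome, as a careful person would: the job done as asked, in the order asked, and still so for the second after the job is handed in, while the arm keeps its last pose, push and grip.
It also fails if it takes over 51 s, if anything falls off the work surface, if the arm or the gripper's body presses on something with over 40 N, if the wrist force passes 120 N, or if a joint passes its speed limit or range.

## Working session

There is one attempt and no reset: what is moved stays moved. The work goes in short steps, Python scripts to look and compute and a shell command to move; the robot and the scene stay as the last step left them, time stands still between calls to the robot, and variables do not carry over. Pictures are saved under pics/ and viewed, at most 10 in all, crops included, and the job is handed in when it is done.

```bash
mkdir -p pics; cat > h.py <<'E'
import numpy as np, cv2
from bench import ctrl
from scipy.spatial.transform import Rotation as Ro
def snap(n):
    c=ctrl.camera_info(n); p,d=ctrl.get_image(n); return p,d,c
def cloud(d,c):
    K=np.array(c["intrinsics"],float);D=np.array(c["D"],float);h,w=d.shape
    u,v=np.meshgrid(np.arange(w),np.arange(h))
    q=cv2.undistortPoints(np.stack([u,v],-1).reshape(-1,1,2).astype(np.float64),K,D).reshape(h,w,2)
    P=np.dstack([q[...,0]*d,q[...,1]*d,d]).astype(float)
    X=(P-np.array(c["t"]).ravel())@np.array(c["R"]); X[d==0]=np.nan
    return X
E
python3 - <<'E'
from h import *
s=ctrl.get_state();print(s)
for n in("top","side"):
    p,d,c=snap(n); np.savez(f"pics/{n}0.npz",p=p,d=d,**{k:np.array(c[k]) for k in c}); cv2.imwrite(f"pics/{n}0.png",cv2.resize(p,(800,600)))
    print(n,c["R"],c["t"],c["intrinsics"],(d>0).mean())
E
```

```text
{'time': 0.0, 'joint_positions': array([ 1.20710115,  0.32183958, -0.07008953,  1.45169018,  0.02259634,
        1.370808  , -0.05689489]), 'qd': array([-1.00703260e-03,  2.55883602e-04,  5.24663403e-04, -5.91670326e-04,
        2.75750813e-05, -1.44179878e-04,  1.20577388e-03]), 'joint_torque': array([-6.21760573e-04, -4.91283453e+01, -4.04180093e-01, -3.12522554e+01,
       -6.37133187e-02,  4.36752336e-02,  1.65656352e-04]), 'position': array([ 0.23951479, -0.60365248,  0.22144318]), 'tool_rot': array([-3.08382838e+00, -5.89620414e-01,  7.22396676e-04]), 'ft_force': array([0.12581607, 0.4290973 , 0.95906698]), 'torque': array([-0.00074227,  0.02490439, -0.01328429]), 'grip_force': 0.0, 'grip_width': 1.0016151186487936}
top [[ 0.01152743 -0.99982795  0.01453225]
 [-0.9892301  -0.01352357 -0.14574268]
 [ 0.14591413 -0.0126957  -0.98921579]] [-0.11865269  0.5803932   1.07307823] [[401.51251255   0.         251.38371144]
 [  0.         401.51251255 194.62120303]
 [  0.           0.           1.        ]] 0.9957326253255209
side [[-0.979226   -0.20273522  0.00385569]
 [-0.15198195  0.72123106 -0.67581598]
 [ 0.13423086 -0.66236257 -0.73706031]] [0.52642692 0.18549825 1.16145651] [[443.96774678   0.         253.85557363]
 [  0.         443.96774678 191.739058  ]
 [  0.           0.           1.        ]] 0.9962514241536459
```

View pics/top0.png

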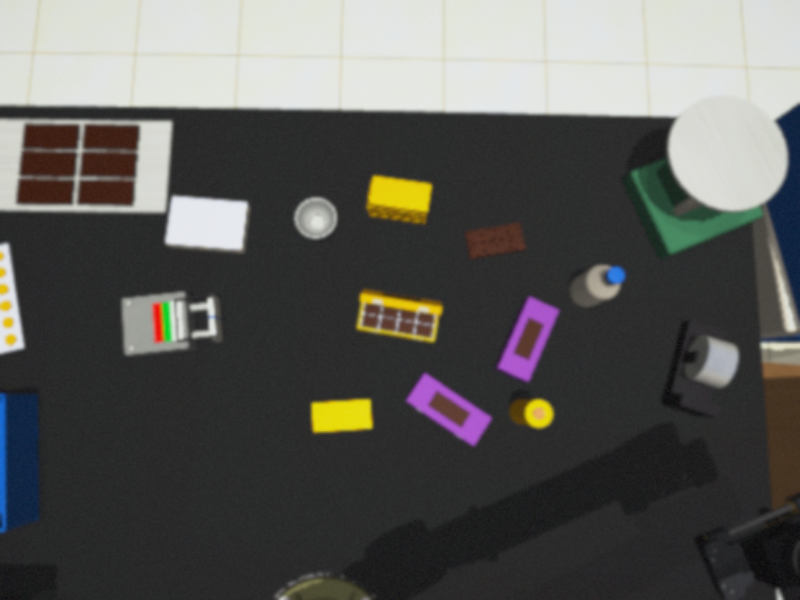

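View pics/side0.png

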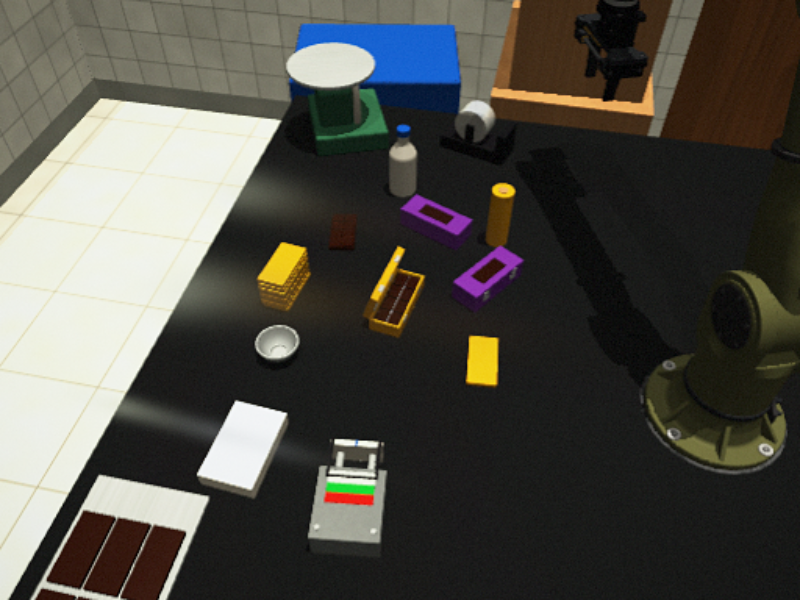

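The gold case with its lid open is at about (400,316) in the top view and (397,295) in the side view. The purple boxes at (528,338) and (450,410) are look-alikes. The stop is at (170,322), with its plate at (216,320), so it presses towards world +y. Next I'll measure both from the two views and confirm with a crop.

```bash
cat > m.py <<'E'
from h import *
C={}
for n in("top","side"):
    z=np.load(f"pics/{n}0.npz"); X=cloud(z["d"],z); C[n]=(z["p"],X)
    hsv=cv2.cvtColor(z["p"],cv2.COLOR_BGR2HSV)
    if n=="top": u=(256,202); w=(138,205)
    c0=C["top"][1][u[1],u[0]]; s0=C["top"][1][w[1],w[0]]
    tab=X[(abs(X[...,0]-.4)<.04)&(abs(X[...,1]-0.2)<.04)] 
    print(n,"table z",np.nanmedian(tab[:,2]),"seed",c0,s0)
    m=(np.linalg.norm(X[...,:2]-c0[:2],axis=-1)<.115)&(X[...,2]>.012)
    P=X[m]; lo=P[P[:,2]<.034]; 
    r=cv2.minAreaRect(lo[:,:2].astype(np.float32)*1000);print("low rect mm",r,len(lo))
    hi=P[P[:,2]>.05];r2=cv2.minAreaRect(hi[:,:2].astype(np.float32)*1000);print("lid rect",r2,"zmax",np.percentile(hi[:,2],[50,95,99]))
    m=(np.linalg.norm(X[...,:2]-s0[:2],axis=-1)<.14)&(X[...,2]>.015)
    m=m&(X[...,1]>c0[1]+.1)
    P=X[m];
    for a,b in((.02,.046),(.046,.055),(.055,.07)):
        Q=P[(P[:,2]>a)&(P[:,2]<b)]
        if len(Q)>10: print("stop",a,b,len(Q),cv2.minAreaRect(Q[:,:2].astype(np.float32)*1000),Q.mean(0))
p=C["top"][0][150:260,60:300]; q=C["side"][0][140:360,180:350]
q=cv2.resize(q,(0,0),fx=600/220*.9,fy=600/220*.9)
cv2.imwrite("pics/crop.png",cv2.resize(p,(0,0),fx=3.3,fy=3.3,interpolation=cv2.INTER_CUBIC))
E
python3 m.py
```

```text
top table z -5.331786202553734e-05 seed [ 0.56417211 -0.12491987  0.02135254] [0.54975221 0.2044698  0.03325388]
low rect mm ((534.5753173828125, -116.78952026367188), (140.10655212402344, 134.86349487304688), 79.92643737792969) 892
lid rect ((582.9498901367188, -124.93902587890625), (139.1045379638672, 25.961284637451172), 81.04857635498047) zmax [0.08378663 0.08823008 0.08984366]
stop 0.02 0.046 338 ((576.76953125, 227.9296417236328), (104.2064437866211, 246.19497680664062), 63.90055847167969) [0.56537402 0.23193103 0.03137931]
stop 0.046 0.055 1156 ((546.7877807617188, 273.83331298828125), (100.4394760131836, 140.80780029296875), 7.3655314445495605) [0.54333366 0.2898015  0.05159357]
stop 0.055 0.07 194 ((548.5938110351562, 273.800537109375), (94.7499008178711, 136.32498168945312), 9.617569923400879) [0.54743648 0.27057647 0.05681843]
side table z 0.0019116385887100085 seed [ 0.56417211 -0.12491987  0.02135254] [0.54975221 0.2044698  0.03325388]
low rect mm ((531.7054443359375, -112.88565826416016), (147.65032958984375, 130.59080505371094), 77.77430725097656) 868
lid rect ((582.9105834960938, -121.78411102294922), (146.07174682617188, 23.29378318786621), 77.11569213867188) zmax [0.08687188 0.09063548 0.09127066]
stop 0.02 0.046 296 ((579.2431640625, 225.59173583984375), (90.79680633544922, 239.046142578125), 62.6755485534668) [0.56824807 0.22161794 0.03138786]
stop 0.046 0.055 1222 ((550.4271240234375, 274.1905517578125), (99.87378692626953, 141.72686767578125), 7.8119120597839355) [0.54688546 0.29017708 0.05292165]
stop 0.055 0.07 622 ((550.0790405273438, 275.3864440917969), (98.72280883789062, 137.26002502441406), 7.101168632507324) [0.54859592 0.28745008 0.05685193]
```

View pics/crop.png

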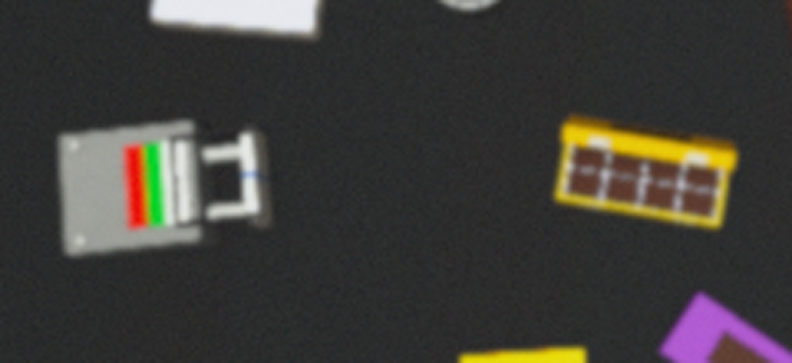

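The crop confirms it: the gold case is at (645,170), with chocolates showing, the lid up on the far side, and the stop at (170,185). Next I'll fit both more precisely.

```bash
cat > m2.py <<'E'
from h import *
from scipy.optimize import minimize
import sys
def rectfit(P):
    (c,(a,b),ang)=cv2.minAreaRect(P[:,:2].astype(np.float32)*1000)
    if a>b: a,b=b,a; ang+=90
    return np.round(c,1),round(a,1),round(b,1),round((ang)%180,2) # short, long, dir? of long
def line(P,deg=1):
    c=P.mean(0);return c,np.linalg.svd(P-c)[2][0]
def case(p,X):
    h=cv2.cvtColor(p,cv2.COLOR_BGR2HSV); near=np.linalg.norm(X[...,:2]-[.555,-.12],axis=-1)<.13
    ok=near&(X[...,2]>.016)&~((h[...,0]>120)&(h[...,0]<165))
    n,l=cv2.connectedComponents(cv2.morphologyEx(ok.astype(np.uint8),cv2.MORPH_OPEN,np.ones((2,2))));
    k=max(range(1,n),key=lambda i:(l==i).sum()); m=l==k
    P=X[m]; print(" all",rectfit(P),m.sum())
    L=P[(P[:,2]>.02)&(P[:,2]<.033)];print(" low",rectfit(L),np.median(L[:,2]))
    H=P[P[:,2]>.045];print(" lid",rectfit(H),np.percentile(H[:,2],98))
    for e in (H,): 
        T=H[H[:,2]>np.percentile(H[:,2],70)]; c,d=line(T[:,:2]); print(" lid top edge dir deg",np.degrees(np.arctan2(d[1],d[0]))%180,c)
    return P
def stop(p,X):
    near=np.linalg.norm(X[...,:2]-[.545,.27],axis=-1)<.16
    H=X[near&(X[...,2]>.046)&(X[...,2]<.056)]
    H=H[H[:,1]>.245]; print(" housing",rectfit(H))
    h=cv2.cvtColor(p,cv2.COLOR_BGR2HSV)
    for nm,mm in(("green",(h[...,0]>45)&(h[...,0]<80)&(h[...,1]>120)),("red",((h[...,0]<8)|(h[...,0]>172))&(h[...,1]>150)),("blue",(h[...,0]>95)&(h[...,0]<130)&(h[...,1]>80))):
        m=mm&near
        if m.sum()>2:
            Q=X[m]; print(" ",nm,m.sum(),Q.mean(0),rectfit(Q))
    W=X[near&(X[...,2]>.040)&(X[...,2]<.056)&(X[...,1]<.222)]
    print(" plate top",len(W),rectfit(W),W.mean(0), "min y",W[:,1].min())
    c,d=line(W[:,:2]); print("  dir",np.degrees(np.arctan2(d[1],d[0]))%180)
if __name__=="__main__":
    for n in("top","side"):
        z=np.load(f"pics/{n}0.npz"); X=cloud(z["d"],z);p=z["p"]; print(n); case(p,X); stop(p,X)
E
python3 m2.py
```

```text
top
 all (array([nan, nan]), 0.0, 0.0, 0.0) 1266
 low (array([ 554., -121.]), 50.3, 138.0, 171.0) 0.023787444885601992
 lid (array([ 582.5, -126.5]), 25.9, 136.0, 170.76) 0.08937819682452691
 lid top edge dir deg 81.52940679957668 [ 0.57979765 -0.11979768]
 housing (array([543. , 302.6]), 100.6, 120.2, 7.46)
  green 88 [0.54554171 0.28604726 0.05271785] (array([546. , 286.3]), 12.2, 66.7, 97.44)
  red 98 [0.54232314 0.30271126 0.05255214] (array([543.1, 303.2]), 12.3, 67.5, 98.76)
 plate top 129 (array([554.5, 213.5]), 19.7, 79.3, 96.66) [0.55324025 0.20861371 0.0480835 ] min y 0.19934953654218945
  dir 6.175129944203263
side
 all (array([ 562.2, -156.8]), 67.7, 221.4, 171.96) 1080
 low (array([ 565.5, -118.5]), 66.6, 143.1, 169.69) 0.026247712200335872
 lid (array([ 581.6, -120.4]), 20.0, 144.0, 167.17) 0.09112657831367312
 lid top edge dir deg 80.72540290849673 [ 0.58006157 -0.12289056]
 housing (array([546.4, 304.5]), 100.0, 121.6, 7.6)
  green 166 [0.54831332 0.28708724 0.05475325] (array([549.6, 287.1]), 22.1, 72.8, 88.42)
  red 187 [0.54565319 0.30318584 0.05468651] (array([545.8, 303.5]), 15.9, 69.3, 97.15)
  blue 8 [0.56259347 0.19697388 0.03217566] (array([570.2, 195.7]), 30.4, 40.1, 7.97)
 plate top 182 (array([558.7, 210.2]), 13.1, 79.8, 97.3) [0.55806203 0.21186506 0.04863834] min y 0.20056054643495055
  dir 7.3633855452380885
```

```bash
cat > plan.py <<'E'
import sys
from h import *
def plan(x,y,z,yd,N):
    s=ctrl.get_state(); R=Ro.from_rotvec(s["tool_rot"]).as_matrix(); p=s["position"]
    a0=np.arctan2(R[1,1],R[0,1]); da=((np.radians(yd)-a0+np.pi/2)%np.pi)-np.pi/2
    k=da/N; D=complex(x-p[0],y-p[1]); S=sum(np.exp(1j*(k*i)) for i in range(N))
    w=D/S; ty=np.exp(1j*a0); tx=ty*1j
    print("now",p.round(4),"ydeg",round(np.degrees(a0),2),"tilt z",R[:,2].round(4),"t",s["time"],"F",s["ft_force"].round(1),"grip",s["grip_force"],s["grip_width"])
    print("row x%d: sx %.4f sy %.4f sz %.4f turn z %.2f"%(N,(w*np.conj(tx)).real,(w*np.conj(ty)).real,(p[2]-z)/N,-np.degrees(k)))
if __name__=="__main__": v=[float(t) for t in sys.argv[1:]]; plan(*v[:4],int(v[4]))
E
python3 plan.py 0.54 -0.12 0.26 -9 12
```

```text
now [ 0.2395 -0.6037  0.2216] ydeg -68.35 tilt z [-7.0e-04  1.5e-03 -1.0e+00] t 0.1 F [-0.1 -0.6  0.3] grip 0.0 0.999893889174893
row x12: sx 0.0490 sy -0.0080 sz -0.0032 turn z -4.95
```

```bash
python3 -m handwheel '[[0,0.049,-0.008,-0.003,0,0,-4.9],[0,0.049,-0.008,-0.003,0,0,-4.9],[0,0.049,-0.008,-0.003,0,0,-4.9],[0,0.049,-0.008,-0.003,0,0,-4.9],[0,0.049,-0.008,-0.003,0,0,-4.9],[0,0.049,-0.008,-0.003,0,0,-5],[0,0.049,-0.008,-0.003,0,0,-5],[0,0.049,-0.008,-0.003,0,0,-5],[0,0.049,-0.008,-0.003,0,0,-5],[0,0.049,-0.008,-0.003,0,0,-5],[0,0.049,-0.008,-0.003,0,0,-5],[0,0.049,-0.008,-0.003,0,0,-5]]' 20 && python3 -m handwheel '[[0,0,0,0,0,0,0],[0,0,0,0,0,0,0]]'; python3 - <<'E'
from h import *
import m2
p,d,c=snap("wrist"); np.savez("pics/w1.npz",p=p,d=d,**{k:np.array(c[k]) for k in c})
cv2.imwrite("pics/w1.png",p); X=cloud(d,c)
print(-np.array(c["R"]).T@np.array(c["t"]).ravel())
try: m2.case(p,X)
except Exception as e: print(e)
E
python3 plan.py 0.54 -0.12 0.26 -9 1
```

```text
time: 1.6
position: [0.5412, -0.1193, 0.2582]
tool_rot: [-2.383, -2.047, 0.0]
ft_force: [0.9, -0.6, 0.2]
grip_width: 0.005
grip_force: 0.0
time: 1.85
position: [0.5409, -0.1216, 0.2582]
tool_rot: [2.387, 2.043, -0.002]
ft_force: [-0.2, 0.1, -1.0]
grip_width: 0.004
grip_force: 0.0
[ 0.55207087 -0.05528003  0.41998092]
 all (array([ 548.1, -190.3]), 278.7, 703.5, 74.86) 56011
 low (array([ 558.5, -185.5]), 71.0, 265.6, 171.24) 0.023826995851310817
 lid (array([ 572.3, -100.5]), 110.9, 151.5, 43.75) 0.37554828343643476
 lid top edge dir deg 170.18586466549442 [ 0.54813125 -0.09796528]
now [ 0.5408 -0.1224  0.2581] ydeg -8.97 tilt z [-9.e-04 -7.e-04 -1.e+00] t 1.9 F [ 0.3 -0.8  0.1] grip 0.0 0.002811789423379326
row x1: sx 0.0022 sy -0.0012 sz -0.0019 turn z 0.03
```

View pics/w1.png

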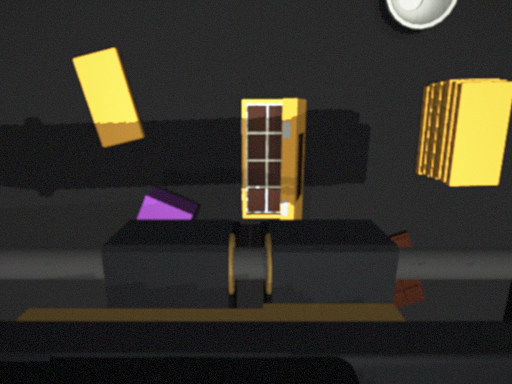

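The wrist view shows the whole case at columns 241–306, rows 98–219. The lid stands on the right, which is the +x side. I'll measure it using only that window.

```bash
python3 - <<'E'
from h import *
import m2
z=np.load("pics/w1.npz");X=cloud(z["d"],z)
m=np.zeros(X.shape[:2],bool);m[90:220,232:316]=1
P=X[m&(X[...,2]>.016)&(X[...,2]<.12)]
L=P[P[:,2]<.034];H=P[P[:,2]>.04];T=H[H[:,2]>.08]
print("low",m2.rectfit(L),"lid",m2.rectfit(H),"top",m2.rectfit(T),len(T),T.mean(0),np.percentile(H[:,2],[50,98]))
# into case frame yaw -9 deg
for yaw in(-8,-9,-10):
    a=np.radians(yaw);u=np.array([np.cos(a),np.sin(a)]);v=np.array([-u[1],u[0]])
    print(yaw,"low x' range",np.percentile(L[:,:2]@u,[.5,99.5]).round(4),"y'",np.percentile(L[:,:2]@v,[.5,99.5]).round(4),"spread",np.ptp(np.percentile(H[:,:2]@v,[1,99])))
a=np.radians(-9);u=np.array([np.cos(a),np.sin(a)])
for n in("w1","top0","side0"):
    z=np.load(f"pics/{n}.npz");X=cloud(z["d"],z); q=X[...,:2]-[.56,-.12]
    m=(abs(q@u)<.07)&(abs(q@np.array([-u[1],u[0]]))<.055)
    for lo in np.arange(.03,.1,.01):
        k=m&(X[...,2]>=lo)&(X[...,2]<lo+.01)
        if k.sum()>8: print(n,"z%.2f"%lo,k.sum(),"x' pct",np.percentile(X[k][:,:2]@u,[2,50,98]).round(4))
E
```

```text
low (array([ 567.7, -121.8]), 72.2, 139.0, 171.24) lid (array([ 587.2, -122.5]), 28.2, 135.9, 171.1) top (array([ 582. , -115.8]), 15.9, 122.9, 171.1) 1830 [ 0.58199058 -0.11251406  0.08508625] [0.08430703 0.087598  ]
-8 low x' range [0.5435 0.6145] y' [-0.1102  0.028 ] spread 0.12439765082928911
-9 low x' range [0.5444 0.6153] y' [-0.1003  0.0379] spread 0.12426996592113723
-10 low x' range [0.5443 0.6156] y' [-0.0903  0.0478] spread 0.1241870961688599
w1 z0.03 106 x' pct [0.6133 0.6144 0.6157]
w1 z0.04 92 x' pct [0.6102 0.6117 0.613 ]
w1 z0.05 147 x' pct [0.6074 0.6089 0.6106]
w1 z0.06 157 x' pct [0.6039 0.6059 0.6075]
w1 z0.07 214 x' pct [0.6008 0.6027 0.6045]
w1 z0.08 1598 x' pct [0.5854 0.5924 0.6003]
top0 z0.03 22 x' pct [0.5436 0.612  0.6133]
top0 z0.04 14 x' pct [0.6083 0.6092 0.6107]
top0 z0.05 22 x' pct [0.6044 0.6064 0.608 ]
top0 z0.06 23 x' pct [0.6016 0.603  0.6048]
top0 z0.07 33 x' pct [0.5857 0.5999 0.6018]
top0 z0.08 220 x' pct [0.5831 0.5899 0.5973]
side0 z0.03 68 x' pct [0.5454 0.6004 0.6048]
side0 z0.08 131 x' pct [0.5867 0.5931 0.6002]
side0 z0.09 16 x' pct [0.5896 0.5951 0.5995]
```

Lid angle is about 1.27 rad, from the back face slope. The rim is at 24–28 mm and the lid top at 87.5 mm, which matches the model. The case centre is at about (0.561, -0.1205) with yaw about -8.8°, so tool +y is case +x. Next I'll bring the shut fingers down behind the lid.

```bash
python3 -m handwheel '[[0,0.003,0.044,0.015,0,0,0],[0,0.002,0.043,0.04,0,0,0],[0,0,0,0.06,0,0,0],[0,0,0,0.06,0,0,0],[0,0,0,0.008,0,0,0],[0,0,0,0,0,0,0]]' && python3 -m handwheel '[[0,0,-0.01,0,0,0,0],[0,0,-0.012,0,0,0,0],[0,0,-0.005,0,0,0,0],[0,0,-0.005,0.001,0,0,0],[0,0,-0.006,0.002,0,0,0],[0,0,-0.006,0.003,0,0,0],[0,0,-0.005,0.003,0,0,0],[0,0,-0.005,0.004,0,0,0]]'; python3 - <<'E'
from h import *
p,d,c=snap("side"); cv2.imwrite("pics/s2.png",cv2.resize(p[130:260,200:370],(0,0),fx=4,fy=4,interpolation=cv2.INTER_CUBIC))
E
```

```text
time: 2.65
position: [0.6285, -0.1306, 0.0765]
tool_rot: [2.387, 2.041, 0.001]
ft_force: [-0.7, 0.8, 1.3]
grip_width: 0.002
grip_force: 0.0
time: 3.65
position: [0.5741, -0.121, 0.0622]
tool_rot: [-2.386, -2.043, 0.001]
ft_force: [-0.1, 1.2, 0.7]
grip_width: 0.008
grip_force: 0.4
```

View pics/s2.png

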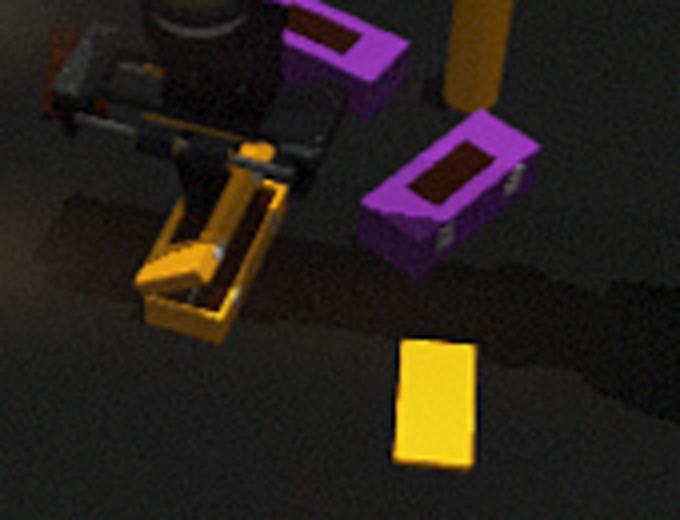

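The picture shows the finger behind the lid, with the lid at (180,265) folding over at roughly 35° and the case upright. I'll continue down along the arc.

```bash
python3 -m handwheel '[[0,0,-0.004,0.004,0,0,0],[0,0,-0.004,0.005,0,0,0],[0,0,-0.003,0.005,0,0,0],[0,0,-0.002,0.003,0,0,0],[0,0,-0.002,0.002,0,0,0],[0,0,0,0.001,0,0,0],[0,0,0,0,0,0,0]]'
```

```text
time: 4.58
position: [0.5599, -0.1188, 0.0425]
tool_rot: [2.386, 2.043, 0.0]
ft_force: [0.6, 0.2, -0.2]
grip_width: 0.007
grip_force: 0.0
```

```bash
python3 -m handwheel '[[0,0,0,0.001,0,0,0],[0,0,0,0.001,0,0,0],[0,0,0,0,0,0,0]]'
```

```text
time: 4.95
position: [0.56, -0.1188, 0.0423]
tool_rot: [2.386, 2.043, -0.001]
ft_force: [-4.8, 0.6, 11.3]
grip_width: 0.005
grip_force: 5.9
```

The lid is down on its rim: 11 N of contact at z = 42 mm. I'll raise, open and look again to measure the case.

```bash
python3 -m handwheel '[[0.0,0,0,-0.03,0,0,0],[0.087,0,0,-0.06,0,0,0],[0.087,0,0,-0.06,0,0,0],[0.087,0,0,0,0,0,0],[0.087,0,0,0,0,0,0]]'; cat > m3.py <<'E'
from h import *
import m2
s=ctrl.get_state();p,d,c=snap("wrist");cv2.imwrite("pics/w3.png",p);X=cloud(d,c)
p2,d2,c2=snap("side");X2=cloud(d2,c2);p3,d3,c3=snap("top");X3=cloud(d3,c3)
cv2.imwrite("pics/s3.png",np.hstack([cv2.resize(p2[130:260,200:350],(400,347)),cv2.resize(p,(400,347))]))
def gold(p): h=cv2.cvtColor(p,cv2.COLOR_BGR2HSV); return (h[...,0]>14)&(h[...,0]<36)&(h[...,1]>110)
for n,p,X in(("w",p,X),("s",p2,X2),("t",p3,X3)):
    m=gold(p)&(np.linalg.norm(X[...,:2]-[.561,-.12],axis=-1)<.10)&(X[...,2]>.036)&(X[...,2]<.05)
    P=X[m]; 
    if len(P)<50: print(n,len(P));continue
    a=np.linalg.lstsq(np.c_[P[:,:2]-P[:,:2].mean(0),np.ones(len(P))],P[:,2],rcond=None)[0]
    print(n,len(P),m2.rectfit(P),"plane z",a.round(4))
E
python3 m3.py
```

```text
time: 5.58
position: [0.5596, -0.1189, 0.1902]
tool_rot: [2.386, 2.043, -0.001]
ft_force: [0.2, -0.5, -1.2]
grip_width: 0.376
grip_force: 0.0
w 6738 (array([ 561.6, -120. ]), 58.1, 137.4, 171.1) plane z [-0.0002  0.0003  0.0417]
s 629 (array([ 563.1, -119.1]), 59.7, 145.7, 171.57) plane z [ 0.0121 -0.0067  0.0435]
t 0
```

View pics/s3.png

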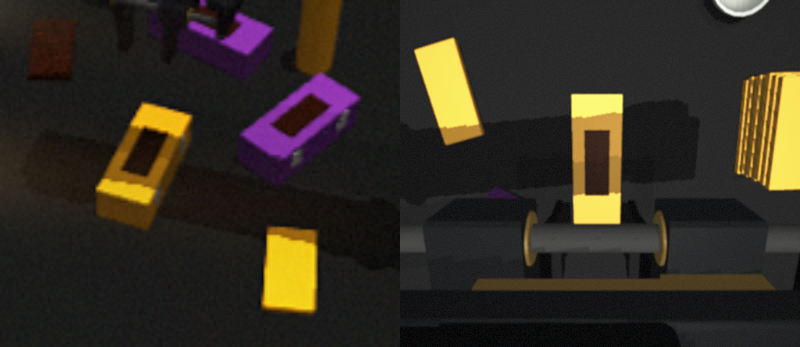

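The case is shut: flat top at 41.7 mm, footprint 58 mm wide, centre (0.5616, -0.120), yaw -8.9°. Now I'll grasp it across the 58 mm.

```bash
python3 -m handwheel '[[0.087,-0.001,0.002,0,0,0,0],[0.087,0,0,0.05,0,0,0],[0.087,0,0,0.05,0,0,0],[0.087,0,0,0,0,0,0]]' && python3 -m handwheel '[[0.087,0,0,0.04,0,0,0],[0.087,0,0,0.03,0,0,0],[0.087,0,0,0.012,0,0,0],[0.087,0,0,0,0,0,0]]' && python3 -m handwheel '[[0.05,0,0,0,0,0,0],[0.05,0,0,0,0,0,0],[0.05,0,0,0,0,0,0],[0.05,0,0,0,0,0,0],[0.05,0,0,0,0,0,0]]' 30; python3 plan.py .557 .115 .013 7.5 8
```

```text
time: 6.22
position: [0.5579, -0.1195, 0.0862]
tool_rot: [-2.38, -2.039, 0.008]
ft_force: [-0.7, 0.1, 0.9]
grip_width: 0.953
grip_force: 0.0
time: 6.72
position: [0.5623, -0.1202, 0.0094]
tool_rot: [2.386, 2.043, 0.001]
ft_force: [-0.7, -0.3, -0.3]
grip_width: 1.0
grip_force: 0.0
time: 7.35
position: [0.5617, -0.1202, 0.009]
tool_rot: [2.386, 2.043, -0.0]
ft_force: [-1.0, 0.6, 3.5]
grip_width: 0.666
grip_force: 30.0
now [ 0.5617 -0.1202  0.009 ] ydeg -8.86 tilt z [ 0.e+00 -4.e-04 -1.e+00] t 7.35 F [-1.   0.6  3.5] grip 30.000628363341093 0.6657046493647824
row x8: sx 0.0295 sy -0.0015 sz -0.0005 turn z -2.04
```

```bash
python3 -m handwheel '[[0.05,0,0,-0.002,0,0,0],[0.05,0,0,-0.002,0,0,0],[0.05,0,0,0,0,0,0]]' 40; python3 plan.py .5713 .096 .013 7.5 9
```

```text
time: 7.72
position: [0.5614, -0.12, 0.0122]
tool_rot: [-2.386, -2.043, 0.0]
ft_force: [-0.2, 0.1, -2.7]
grip_width: 0.665
grip_force: 40.0
now [ 0.5614 -0.12    0.0122] ydeg -8.86 tilt z [-5.e-04  2.e-04 -1.e+00] t 7.725 F [-0.2  0.1 -2.7] grip 39.99912003055215 0.6647989580534905
row x9: sx 0.0241 sy 0.0004 sz -0.0001 turn z -1.82
```

```bash
python3 -m handwheel '[[0.05,0.012,0,-0.001,0,0,-1],[0.05,0.024,0,0,0,0,-1.8],[0.05,0.024,0.001,0,0,0,-1.8],[0.05,0.024,0,0,0,0,-1.8],[0.05,0.024,0.001,0,0,0,-1.8],[0.05,0.024,0,0,0,0,-1.8],[0.05,0.024,0.001,0,0,0,-1.8],[0.05,0.024,0,0,0,0,-1.8],[0.05,0.024,0,0,0,0,-1.8],[0.05,0.012,0,0,0,0,-1],[0.05,0,0,0,0,0,0],[0.05,0,0,0,0,0,0]]'; cat > m4.py <<'E'
from h import *
import m2
p,d,c=snap("wrist");X=cloud(d,c)
np.savez("pics/w4.npz",p=p,d=d,**{k:np.array(c[k]) for k in c}); cv2.imwrite("pics/w4.png",p)
m2.stop(p,X)
P=X[(X[...,2]>.036)&(X[...,2]<.055)&(X[...,1]>.09)&(X[...,1]<.182)&(abs(X[...,0]-.56)<.06)]
print("case",m2.rectfit(P),P[:,1].max())
E
python3 m4.py; python3 plan.py .5713 .096 .013 7.5 1
```

```text
time: 9.22
position: [0.5704, 0.0935, 0.0134]
tool_rot: [2.072, 2.361, -0.002]
ft_force: [-0.0, -1.1, -3.6]
grip_width: 0.666
grip_force: 40.0
 housing (array([0., 0.]), 0.0, 0.0, 0.0)
  green 1027 [0.5569242  0.11741727 0.1259783 ] (array([576.4, 139.8]), 72.6, 121.5, 134.65)
  red 316 [0.55580346 0.11699661 0.11901891] (array([549.4, 148.1]), 85.4, 89.3, 23.15)
  blue 3708 [0.56125317 0.12131119 0.11602596] (array([566.2, 160.1]), 90.1, 140.5, 97.62)
 plate top 19098 (array([565. , 136.9]), 50.8, 58.5, 97.41) [0.56469595 0.138548   0.04612474] min y 0.11004338960684998
  dir 9.053061749570016
case (array([569.7, 128. ]), 75.8, 78.9, 89.76) 0.16579459085078915
now [0.5705 0.0933 0.0134] ydeg 7.43 tilt z [-2.0e-04 -1.2e-03 -1.0e+00] t 9.275 F [ 0.1 -0.5 -2.9] grip 39.998907186090946 0.6645921687739544
row x1: sx 0.0025 sy 0.0012 sz 0.0004 turn z -0.07
```

View pics/w4.png

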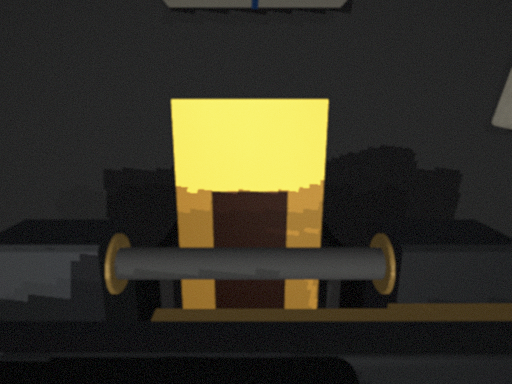

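The wrist view shows the plate's front edge at the top (row ~7, columns 165–350, blue mark at 255). The case end is at row 98, columns 171–328, nearly square to it. I'll measure both from this one picture.

```bash
cat > m5.py <<'E'
from h import *
import sys
z=np.load(sys.argv[1]);X=cloud(z["d"],z);p=z["p"];s=ctrl.get_state()
R=Ro.from_rotvec(s["tool_rot"]).as_matrix();T=(X-s["position"])@R  # tool frame
V=np.linalg.norm(p.astype(float),axis=-1)
# case: high points
def ends(m,nm):
    # front-most/back-most boundary per column in tool x
    E=[]
    cols=np.where(m.any(0))[0]
    for c in cols:
        t=T[m[:,c],c]; E.append([t[:,1].mean(),t[:,0].min(),t[:,0].max()])
    E=np.array(E); k=slice(6,-6)
    print(nm,"y range",np.percentile(T[m][:,1],[.3,99.7]).round(4),"xmin line",np.polyfit(E[k,1-1],E[k,1],1).round(4),"xmax line",np.polyfit(E[k,0],E[k,2],1).round(4),"z",np.median(X[m][:,2]))
hgt=X[...,2]
ends((hgt>.036)&(hgt<.056)&(T[...,0]<.085)&(T[...,0]>.03)&(abs(T[...,1])<.036),"case")
m=(hgt>.036)&(hgt<.056)&(T[...,0]>.09)&(abs(T[...,1])<.05); print(m.sum())
ends(m,"plate")
h=cv2.cvtColor(p,cv2.COLOR_BGR2HSV)
b=(h[...,0]>95)&(h[...,0]<130)&(h[...,1]>80)&(T[...,0]>.09)&(T[...,0]<.14); print("blue",b.sum(),T[b].mean(0),X[b].mean(0))
E
python3 m5.py pics/w4.npz
```

```text
case y range [-0.0287  0.0291] xmin line [-0.0002  0.0303] xmax line [-0.0005  0.0693] z 0.046050359888271455
0Traceback (most recent call last):
  File "m5.py", line 18, in <module>
    ends(m,"plate")
    ~~~~^^^^^^^^^^^
  File "m5.py", line 14, in ends
    print(nm,"y range",np.percentile(T[m][:,1],[.3,99.7]).round(4),"xmin line",np.polyfit(E[k,1-1],E[k,1],1).round(4),"xmax line",np.polyfit(E[k,0],E[k,2],1).round(4),"z",np.median(X[m][:,2]))
                       ~~~~~~~~~~~~~^^^^^^^^^^^^^^^^^^^^^
    return _quantile_unchecked(
        a, q, axis, out, overwrite_input, method, keepdims, weights)
    return _ureduce(a,
                    func=_quantile_ureduce_func,
    ...<5 lines>...
                    overwrite_input=overwrite_input,
                    method=method)
    r = func(a, **kwargs)
    result = _quantile(arr,
                       quantiles=q,
    ...<2 lines>...
                       out=out,
                       weights=wgt)
    slices_having_nans = np.isnan(arr[-1, ...])
                                  ~~~^^^^^^^^^
IndexError: index -1 is out of bounds for axis 0 with size 0
```

```bash
python3 - <<'E'
from h import *
z=np.load("pics/w4.npz");X=cloud(z["d"],z);p=z["p"];s=ctrl.get_state()
R=Ro.from_rotvec(s["tool_rot"]).as_matrix();T=(X-s["position"])@R
for r in(0,3,6,9,12):
  for c in(170,200,225,255,285,320,345): print(r,c,T[r,c].round(4),X[r,c].round(4),p[r,c])
b=np.array([p[2,c].astype(int)[0]-p[2,c].astype(int)[2] for c in range(240,270)]);print(b)
g=p[1].astype(int).sum(1);print([ (c,g[c]) for c in list(range(160,174))+list(range(342,358))])
E
```

```text
0 170 [ 1.117e-01 -3.410e-02 -1.000e-04] [0.5222 0.1996 0.0133] [73 82 85]
0 200 [ 0.1117 -0.0211  0.0002] [0.5351 0.2014 0.0131] [74 84 86]
0 225 [ 0.1111 -0.0101 -0.0021] [0.5461 0.2022 0.0154] [75 83 87]
0 255 [ 0.1112  0.0027 -0.0016] [0.5588 0.2039 0.0149] [62 32 10]
0 285 [0.1119 0.0158 0.0009] [0.5717 0.2063 0.0123] [71 82 84]
0 320 [ 0.1115  0.0308 -0.0005] [0.5866 0.2079 0.0138] [76 84 85]
0 345 [ 0.1113  0.0414 -0.0013] [0.5971 0.2091 0.0145] [71 74 78]
3 170 [ 0.1117 -0.0351  0.0043] [0.5212 0.1995 0.0089] [76 81 84]
3 200 [ 0.1117 -0.0217  0.0045] [0.5345 0.2013 0.0088] [78 85 88]
3 225 [ 0.1115 -0.0106  0.0039] [0.5456 0.2025 0.0093] [76 84 85]
3 255 [0.111  0.0028 0.0019] [0.5589 0.2037 0.0113] [65 33 17]
3 285 [0.1118 0.0162 0.005 ] [0.5721 0.2063 0.0082] [73 79 84]
3 320 [0.1116 0.0317 0.004 ] [0.5875 0.208  0.0092] [75 84 89]
3 345 [0.1143 0.0455 0.0143] [ 0.6008  0.2125 -0.0011] [24 24 26]
6 170 [ 0.1114 -0.036   0.008 ] [0.5204 0.1991 0.0053] [70 76 77]
6 200 [ 0.1117 -0.0224  0.009 ] [0.5338 0.2011 0.0042] [68 73 78]
6 225 [ 0.1114 -0.0109  0.0081] [0.5453 0.2024 
[... 1361 characters left out ...]
 7  -4 -11  -9  -9  -9 -12  -9 -11  -9 -10 -11]
[(160, np.int64(108)), (161, np.int64(104)), (162, np.int64(101)), (163, np.int64(143)), (164, np.int64(175)), (165, np.int64(229)), (166, np.int64(244)), (167, np.int64(251)), (168, np.int64(235)), (169, np.int64(253)), (170, np.int64(234)), (171, np.int64(233)), (172, np.int64(235)), (173, np.int64(231)), (342, np.int64(245)), (343, np.int64(233)), (344, np.int64(227)), (345, np.int64(186)), (346, np.int64(144)), (347, np.int64(76)), (348, np.int64(73)), (349, np.int64(67)), (350, np.int64(81)), (351, np.int64(61)), (352, np.int64(70)), (353, np.int64(103)), (354, np.int64(107)), (355, np.int64(126)), (356, np.int64(92)), (357, np.int64(95))]
```

The case sits centred in the gripper, with its end 69.3 mm ahead. The plate face is parallel at 111.5 mm and its middle is 2.8 mm to +y. The gap is 42 mm. I'll centre, advance, set the case down flat and then press in stages.

```bash
python3 -m handwheel '[[0.05,0.01,0.003,0,0,0,0],[0.05,0.015,0,0,0,0,0],[0.05,0.005,0,0,0,0,0],[0.05,0,0,0.002,0,0,0],[0.05,0,0,0.002,0,0,0],[0.05,0,0,0,0,0,0],[0.05,0,0,0,0,0,0]]'; python3 plan.py .56 .1 .009 7.5 1
```

```text
time: 10.15
position: [0.5693, 0.1247, 0.0095]
tool_rot: [2.071, 2.362, -0.0]
ft_force: [-0.1, -0.3, -3.5]
grip_width: 0.664
grip_force: 40.0
now [0.5693 0.1247 0.0095] ydeg 7.52 tilt z [-1.e-04 -3.e-04 -1.e+00] t 10.15 F [-0.1 -0.3 -3.5] grip 39.99918398447335 0.663822207594859
row x1: sx -0.0233 sy -0.0125 sz 0.0005 turn z 0.02
```

```bash
python3 -m handwheel '[[0.05,0,0,0.0006,0,0,0],[0.05,0,0,0,0,0,0],[0.05,0,0,0,0,0,0]]'; python3 -m handwheel '[[0.05,0.004,0,0,0,0,0],[0.05,0.004,0,0,0,0,0],[0.05,0.004,0,0,0,0,0],[0.05,0.004,0,0,0,0,0],[0.05,0.003,0,0,0,0,0],[0.05,0.003,0,0,0,0,0],[0.05,0,0,0,0,0,0],[0.05,0,0,0,0,0,0]]'; python3 plan.py .56 .1 .009 7.5 1
```

```text
time: 10.52
position: [0.5694, 0.125, 0.009]
tool_rot: [2.07, 2.363, -0.0]
ft_force: [-0.4, 0.5, -2.9]
grip_width: 0.667
grip_force: 40.0
time: 11.52
position: [0.5667, 0.1441, 0.009]
tool_rot: [2.071, 2.359, -0.005]
ft_force: [-0.6, -6.8, -0.2]
grip_width: 0.665
grip_force: 40.0
now [0.5667 0.1441 0.009 ] ydeg 7.44 tilt z [-5.0e-04 -3.8e-03 -1.0e+00] t 11.525 F [-0.6 -6.8 -0.2] grip 39.99985403381288 0.6648092761645042
row x1: sx -0.0429 sy -0.0123 sz 0.0000 turn z -0.06
```

```bash
python3 -m handwheel '[[0.05,0.003,0,0,0,0.1,0],[0.05,0.003,0,0,0,0.1,0],[0.05,0.003,0,0,0,0.1,0],[0.05,0.002,0,0,0,0,0],[0.05,0,0,0,0,0,0],[0.05,0,0,0,0,0,0]]'; python3 plan.py .56 .1 .009 7.5 1; python3 - <<'E'
from h import *
p,d,c=snap("side"); t,d2,c2=snap("top")
a=cv2.resize(p[200:360,180:300],(420,560),interpolation=cv2.INTER_CUBIC); b=cv2.resize(t[165:250,65:220],(380,208),interpolation=cv2.INTER_CUBIC)
o=np.zeros((560,800,3),np.uint8);o[:,:420]=a;o[:208,420:]=b
w,d3,c3=snap("wrist");o[220:505,420:]=cv2.resize(w,(380,285));cv2.imwrite("pics/f1.png",o)
np.savez("pics/w6.npz",p=w,d=d3,**{k:np.array(c3[k]) for k in c3})
E
```

```text
time: 12.28
position: [0.5657, 0.1514, 0.009]
tool_rot: [2.074, 2.359, -0.006]
ft_force: [-1.0, -12.9, 3.3]
grip_width: 0.662
grip_force: 40.0
now [0.5657 0.1514 0.009 ] ydeg 7.36 tilt z [-0.0015 -0.0035 -1.    ] t 12.275 F [ -1.  -12.9   3.3] grip 40.00177223235369 0.6618120584577508
row x1: sx -0.0503 sy -0.0122 sz -0.0000 turn z -0.14
```

View pics/f1.png

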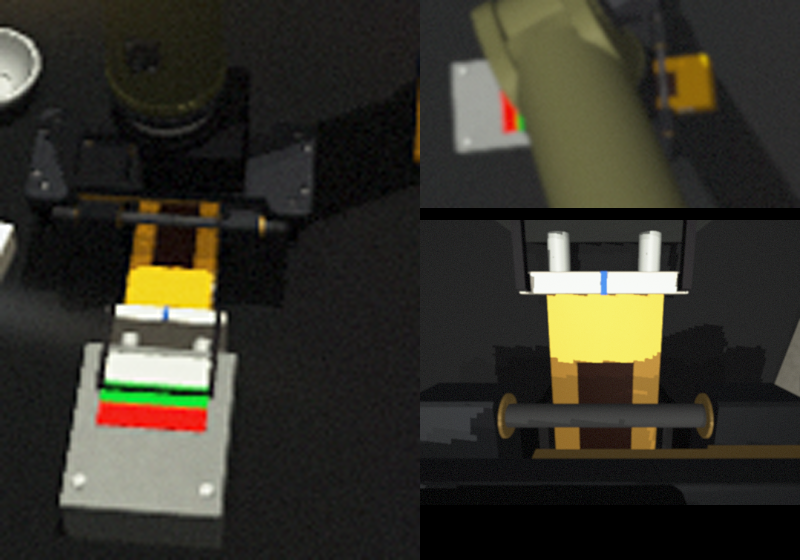

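The side crop shows the black pointer at (155,388) with green on both sides. The case end sits on the plate, with the blue line (604) within 2 pixels of the case middle in the wrist view. I'll check that in numbers and confirm it's steady.

```bash
python3 -m handwheel '[[0.05,0,0,0,0,0,0],[0.05,0,0,0,0,0,0],[0.05,0,0,0,0,0,0],[0.05,0,0,0,0,0,0]]'; python3 - <<'E'
from h import *
import m2
s=ctrl.get_state();p,d,c=snap("wrist");X=cloud(d,c)
R=Ro.from_rotvec(s["tool_rot"]).as_matrix();T=(X-s["position"])@R
h=cv2.cvtColor(p,cv2.COLOR_BGR2HSV)
ok=(X[...,2]>.036)&(X[...,2]<.056)&(T[...,0]>.04)&(T[...,0]<.095)&(abs(T[...,1])<.06)
gold=ok&(h[...,0]>14)&(h[...,0]<36)&(h[...,1]>110); wh=ok&(h[...,1]<60)&(h[...,2]>70); bl=ok&(h[...,0]>95)&(h[...,0]<130)&(h[...,1]>100)
for n,m in(("case",gold),("plate",wh),("blue",bl)):
    t=T[m]; print(n,m.sum(),"x",np.percentile(t[:,0],[1,99]).round(4),"y",np.percentile(t[:,1],[.5,99.5]).round(4),"ymean",t[:,1].mean().round(4),"z",np.median(X[m][:,2]).round(4),"world tilt",np.linalg.lstsq(np.c_[t[:,:2],np.ones(len(t))],X[m][:,2],rcond=None)[0].round(4))
    if n!="blue":
        xs=np.array([[t1:=T[m[:,k],k][:,1].mean(),(T[m[:,k],k][:,0].max() if n=="case" else T[m[:,k],k][:,0].min())] for k in np.where(m.any(0))[0][5:-5]]);print("  edge fit",np.polyfit(xs[:,0],xs[:,1],1).round(4))
xs=np.array([-.1305,.9914]);e=T[wh][:,0].min()
print("travel est", s["position"][:2]@xs+np.percentile(T[gold][:,0],99)-.1295)
q,d,c=snap("side");Y=cloud(d,c)
# pointer: fields/pointer along stop x, from side view
rel=(Y[...,:2]-[.557,.205])@xs; lat=(Y[...,:2]-[.557,.205])@np.array([.9914,.1305])
H=cv2.cvtColor(q,cv2.COLOR_BGR2HSV);st=(abs(lat)<.025)&(Y[...,2]>.045)&(Y[...,2]<.065)
for k in np.arange(.05,.115,.003):
    m=st&(abs(rel-k)<.0015)
    if m.any(): print("%.3f"%k,np.median(q[m],0),Y[m][:,2].max().round(4))
E
```

```text
time: 12.92
position: [0.5657, 0.1514, 0.009]
tool_rot: [2.074, 2.358, -0.006]
ft_force: [-1.8, -12.6, 4.0]
grip_width: 0.662
grip_force: 40.0
case 11819 x [0.0403 0.0691] y [-0.0286  0.029 ] ymean 0.0002 z 0.0417 world tilt [ 0.0034 -0.0019  0.0415]
  edge fit [-0.0036  0.0691]
plate 5756 x [0.0693 0.0789] y [-0.0371  0.0363] ymean -0.0004 z 0.0486 world tilt [-0.014   0.      0.0497]
  edge fit [-0.0001  0.0695]
blue 276 x [0.0693 0.0929] y [-0.0349  0.0339] ymean -0.0029 z 0.0494 world tilt [ 0.1757 -0.0276  0.0365]
travel est 0.015838835379662047
0.050 [138. 152. 150.] 0.0566
0.053 [148.5 162.  160. ] 0.0565
0.056 [223.5 237.  235. ] 0.0571
0.059 [233. 243. 240.] 0.0588
0.062 [233. 242. 240.] 0.0573
0.065 [233. 242. 240.] 0.0573
0.068 [234. 243. 241.] 0.0576
0.071 [236.5 244.  244. ] 0.0566
0.074 [214. 244. 221.] 0.0578
0.077 [111.5 211.5 107. ] 0.0581
0.080 [26.5 85.  21. ] 0.0606
0.083 [ 41.5 200.   20. ] 0.0643
0.086 [ 55. 230.  21.] 0.0574
0.089 [ 51.5 203.   66. ] 0.058
0.092 [ 25.  61. 242.] 0.0577
0.095 [ 20.5  28.  243. ] 0.061
0.098 [ 21.  31. 242.] 0.0575
0.101 [ 21.  30. 243.] 0.0577
0.104 [ 17.  28. 243.] 0.0583
0.107 [136. 148. 188.] 0.0581
0.110 [155. 169. 163.] 0.0572
0.113 [154. 167. 165.] 0.0571
```

The case is flat and square within 0.2°, centred to about 0.5 mm. Plate travel is about 15.8 mm, and the pointer sits in the green and holds steady. Handing in.

```bash
python3 -c "
from bench import ctrl
print(ctrl.close_job())"
```

```text
the job is handed in; nothing more can be done
None
```

I closed the lid, set the case flat and square against the plate, and am holding it with the pointer steady in the green (about 16 mm of plate travel), handed in at about 13 s with the gripper still closed.

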